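# Power the bench inspection lamp and hold its mast up

### The arm

A 6-joint arm with a two-finger parallel gripper is mounted at the origin on the work surface. World frame = base frame: x ahead of the robot, y to its left, z up, the work surface at z = 0. Lengths are in m, angles in degrees, forces in N, time in s.
With the tool pointing down it reaches from about 0.3 to 0.775 m from the base axis. Payload 14.6 kg.
Tool frame: the origin (TCP) lies midway between the tips of the shut fingers; the grasp point (between the pads) lies r.hold_point_z behind it (r.hold_point_z is the distance from the TCP to the grasp point, in m); z points along the fingers, y is the line along which they close (so a half turn about z gives the same grasp; the last joint's range is limited). The gripper opens to 94 mm and grips with 3 to 60 N. Pads are 16 mm wide; open, the fingers measure 119 mm over their backs; the gripper's body (75 mm by 177 mm) begins 78 mm behind the grasp point.
Start: joints at [-68.159, 17.183, 87.147, -0, 75.671, -3.816], TCP at [0.238, -0.496, 0.205] pointing down, gripper open.
Joint ranges: [-173.82, 173.82], [-45.26, 126.66], [13.44, 144.39], [-59.66, 239.66], [0, 175.72], [-146.38, 146.38]. Speed limits (degrees/s): [127.2, 127.2, 147.25, 180, 180, 180].

### API

Orientations are given as a 3x3 rotation matrix whose columns are the frame's x, y, z axes.
In Python, from rig import r gives the robot as it stands. The module is installed in compiled form; this text tells all that it offers. Calls block until the motion is done:
- r.move_ptp(position, orientation): joint-space move of the TCP to a pose.
- r.move_l(position, orientation=None, v=0.15): straight line of the TCP; orientation=None keeps the orientation; v is the mean speed in m/s.
- r.set_joints(angles): joint-space move.
- r.move_gripper(opening): opening from 0.0 (shut) to 1.0 (fully open); the grip force is fixed at half the most; returns when the fingers have stopped.
- r.sleep(seconds).
- r.inverse_kinematics(position, orientation): joint angles nearest the present ones, or None.
- r.observe(): the state.
- r.camera(name): name is "scene" or "top" or "wrist"; returns the picture (400x640x3 uint8, blue, green, red); there is no depth.
- r.get_calibration(name): a dict with "fovy" (degrees; the focal length in pixels is half the picture's height over the tangent of half this angle, whatever the lens; pixels are square), "cx", "cy" (the principal point, pixels), "pose" (4x4, takes a point from camera to world coordinates). Camera axes: x right, y down, z forward; pixel columns grow to the right and rows downward; lengths in m; the calibration is good to about 2 mm. The wrist camera is an equidistant fisheye: a pixel r from the principal point sees the ray r / f radians off the axis. A picture is of the moment at which its call begins: read the wrist's pose just before it. get_calibration takes no time and is no camera call; for the wrist camera it gives the pose at the moment of the call.
A pose or a line that the arm cannot do raises r.Unreachable and nothing moves.
- r.hand_in(): hands the job in; it is judged then, once.
The state is a dict: "time": time; "q": joint angles; "qvel": joint speeds; "joint_efforts": joint torques, N m; "position": TCP position; "tool_rot": TCP orientation; "wrist_force": force on the tool from outside, world axes, zero at the start; "torque": the same for the moment, N m; "finger_gap": opening from 0.0 (shut) to 1.0 (fully open); "finger_force": force on a finger pad.
Only numpy, scipy, OpenCV 4.12 (cv2) and the standard library are available. Lean on these libraries where they do the work, as an engineer would, in place of code of your own. Each camera call takes 0.05 s, during which the arm holds its last target. There are 200 camera calls.

### The job

First slide the battery pack into the dock on the inspection lamp's base, in from the open mouth and under the lips, until it is fully home against the end stop and the catch pops up behind it, and let go of it. Then pinch the grip at the top of the mast so that its side button is squeezed in, pull the mast straight up past its first stop to the second stop at full extension, and finish while still holding it up there with the button squeezed, so that your grip and not the latch carries it. Leave the other things on the bench alone.

Things in the scene. Friction and masses are not known exactly. Their poses are not given: they have to be found in the camera images.
- lamp: fixed bench lamp: grey base plate 280 x 100 x 5 mm with an aluminium battery dock at its near end and an upright steel tube (30 mm thick, top 135 mm above the bench) at its far end, out of which a mast telescopes. Origin on the bench, on the plate's centre line; x runs from the dock mouth (plate end at -150 mm) to the tube (axis at x 85 mm, y 0); z up. Yaw within 0.3 rad of the robot's x
- dock_seat (a point): point on the dock floor (5 mm above the bench) under the battery's origin when it is fully home; axes as the lamp's. The battery slides in along +x. The channel between the guides is 47 mm wide from 45 mm before this point on; before that the mouth flares to about 60 mm. The end stop's face is 33 mm past this point, its top 45 mm above the bench
- lips (a point): near end of the dock's two lips, at the height of their tops (17.5 mm above the bench), on the centre line, 5 mm before dock_seat. From here to the end stop the lips leave a slot 37 mm wide for the battery's body and 8.5 mm of height under them for its foot
- dock_mouth (a point): point on the dock floor in the open mouth, 82 mm before dock_seat on the same line; axes as the lamp's. A battery lowered here with its origin on this point and its length along x is clear of lips, guides and catch, and slides straight along +x to dock_seat
- catch (a joint): spring catch of the dock: a round steel bump on the dock floor, 39.5 mm before dock_seat, standing 2.5 mm proud. 0 = up, 0.003 m = pressed down. The battery presses it down while sliding over it (about 5 N of push); it pops up behind the battery's rear edge when the battery is fully home
- battery: loose battery pack, 0.14 to 0.26 kg: grey ribbed body 56 x 30 mm on a black foot 64 x 44 mm, 6 mm high; 50 mm high in all; stands upright. Both ends alike, either may go in first. Origin: centre of the underside; x along its length, y across its 30 mm width. Gripped across y with the fingertips 18 mm or more above its underside, the fingers pass over the dock's lips
- grip (a point): centre of the black grip block on top of the mast, on its axis; moves with it (158 mm above the bench when down); axes as the lamp's. Block 28 mm along x, 36 mm high, plain side at y -17.5 mm. A steel push button, 22 mm along x, 28 mm high, stands out of the +y side: face at y 24.5 mm when out, 17.5 mm fully in. Pinch along y from above: fully squeezed it is 35 mm wide, centred here
- magnifier (a point): centre of the black ring magnifier carried by the mast, 85 mm in the lamp's +x from the mast's axis and 12 mm below the grip's centre; 91 mm outer diameter, 15 mm thick, lying level
- button (a joint): travel of the push button in the grip: 0 = out, 0.007 m = fully in; spring of 3 N rising to 8 N. It draws in the latch: the mast slides only while the button is in by more than 0.004 m; let out, the latch locks the mast in the next hole it comes to (mast at 0, 0.050 and 0.100 m)
- mast (a joint): height by which the mast is drawn out, straight up: 0 = down and locked (start), 0.050 m = first stop, 0.100 m = second stop, the hard end of its travel. The mast weighs about 4 N and sinks back if let go between stops
- watch_case: bystander: round steel watch case, 42 mm across, 12 mm high; origin at the centre of its underside
- loupe: bystander: black eye loupe, 38 mm across, 36 mm high; origin at the centre of its underside
- parts_tin: bystander: closed round aluminium tin, 67 mm across, 29 mm high; origin at the centre of its underside
There are look-alikes about, which are no part of the job. Leave any pink or red look-alike of the battery alone.

How it is judged:
By the outcome, as a careful person would: the job done as asked, in the order asked, and still so for the second after the job is handed in, while the arm keeps its last pose, push and grip.
It also fails if it takes over 64 s, if anything falls off the work surface, if the arm or the gripper's body presses on something with over 40 N, if the wrist force passes 120 N, or if a joint passes its speed limit or range.

## Working session

There is one attempt and no reset: what is moved stays moved. The work goes in short steps, each a Python script; the robot and the scene stay as the last script left them, time stands still between calls to the robot, and variables do not carry over. Pictures are saved under pics/ and viewed, at most 10 in all, crops included, and the job is handed in when it is done.

```bash
mkdir -p pics
python3 - <<'E'
from rig import r
import cv2,numpy as np
for n in("scene","top"):
    cv2.imwrite(f"pics/{n}0.png",r.camera(n)); c=r.get_calibration(n); print(n,c["fovy"],c["cx"],c["cy"],np.round(c["pose"],3).tolist())
print(r.hold_point_z,r.observe())
E
```

```text
scene 56.45225503087255 319.25085019828384 205.11915097093467 [[-0.708, 0.533, -0.464, 0.975], [0.706, 0.52, -0.48, 0.449], [-0.014, -0.668, -0.744, 0.75], [0.0, 0.0, 0.0, 1.0]]
top 45.19094378097575 322.473219208973 193.14978904954907 [[0.004, -0.99, 0.144, 0.417], [-1.0, -0.006, -0.016, 0.046], [0.016, -0.144, -0.989, 1.237], [0.0, 0.0, 0.0, 1.0]]
0.0188 {'time': 0.1, 'q': array([-6.81594968e+01,  1.72125077e+01,  8.71749744e+01, -1.66999568e-04,
        7.56696067e+01, -3.81660062e+00]), 'qvel': array([ 0.04185881, -0.16008843, -0.07764737, -0.21166039,  0.03188665,
       -0.06543027]), 'joint_efforts': array([ 1.25585902e-03, -5.32641721e+01, -3.53283942e+01,  7.09447078e-02,
        2.35047826e-02, -5.14225906e-05]), 'position': array([ 0.23805004, -0.49557087,  0.20495553]), 'tool_rot': array([[ 9.01401139e-01,  4.32984811e-01, -3.73301340e-04],
       [ 4.32984967e-01, -9.01400668e-01,  9.23818947e-04],
       [ 6.35054956e-05, -9.94365320e-04, -9.99999504e-01]]), 'wrist_force': array([-0.25095289, -0.15278433, -0.01528625]), 'torque': array([ 0.0169554 , -0.0182603 , -0.00404743]), 'finger_force': 0.0, 'finger_gap': 0.9986915706930901}
```

View pics/top0.png

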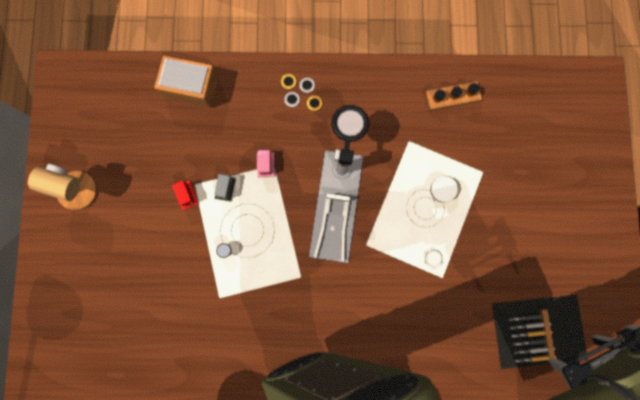

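View pics/scene0.png

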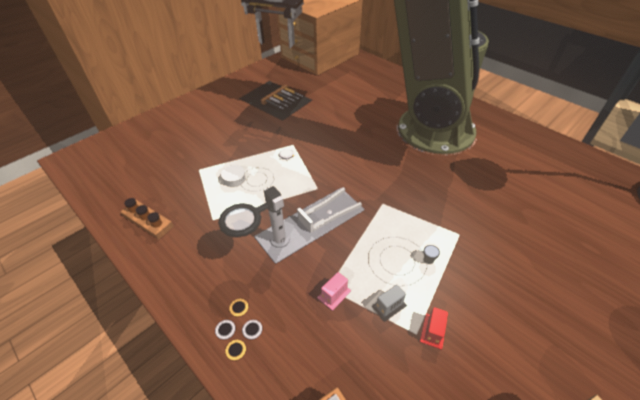

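Top view: grey battery at about (226,187), red and pink look-alikes at (184,194) and (265,162), lamp plate from (330,260) to (345,150). Enlarged crops come next.

Run:
```python
import cv2
a=cv2.imread("pics/top0.png")[100:275,200:400]; cv2.imwrite("pics/topc.png",cv2.resize(a,None,fx=4,fy=3.4,interpolation=3)[:, :] if 0 else cv2.resize(a[:150+25],None,fx=3.4,fy=3.4,interpolation=2))
a=cv2.imread("pics/scene0.png")[175:325,240:440]; cv2.imwrite("pics/scenec.png",cv2.resize(a,None,fx=4,fy=4,interpolation=2))
```

```text
(no output)
```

View pics/topc.png

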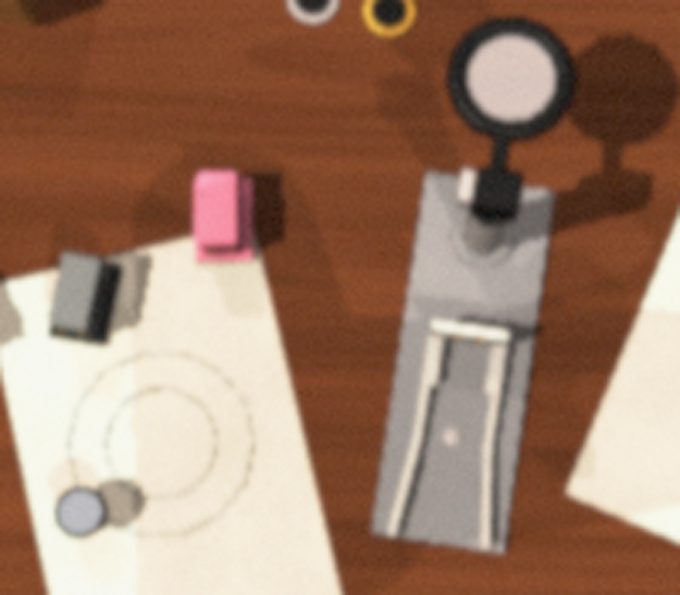

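View pics/scenec.png

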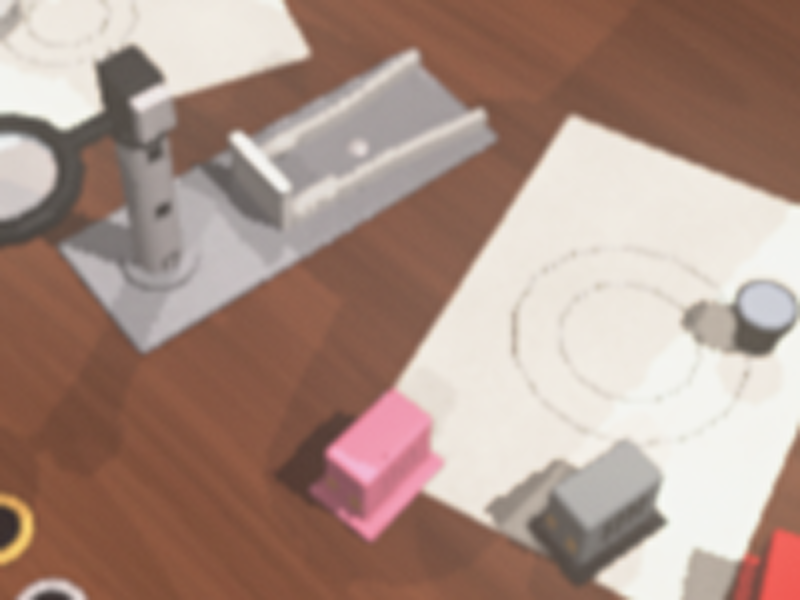

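```bash
cat > fit.py <<'E'
import numpy as np
from scipy.optimize import least_squares
from rig import r
def proj(n,P,c=None):
    c=c or r.get_calibration(n); T=c["pose"]; f=200/np.tan(np.radians(c["fovy"])/2)
    p=(np.atleast_2d(P)-T[:3,3])@T[:3,:3]
    if n=="wrist":
        h=np.hypot(p[:,0],p[:,1]); th=np.arctan2(h,p[:,2]); d=p[:,:2]/h[:,None]*th[:,None]*f
    else: d=p[:,:2]/p[:,2:]*f
    return d+[c["cx"],c["cy"]]
def place(x,L):
    L=np.atleast_2d(L); c,s=np.cos(x[2]),np.sin(x[2])
    return np.c_[x[0]+c*L[:,0]-s*L[:,1],x[1]+s*L[:,0]+c*L[:,1],L[:,2]]
def Rdown(yaw): # tool y along object y (yaw), z down
    c,s=np.cos(yaw),np.sin(yaw)
    return np.array([[-c,-s,0],[-s,c,0],[0,0,-1.]])
def Rdown2(yaw): return Rdown(yaw+np.pi)
E
python3 - <<'E'
from fit import *
t=lambda x,y:("top",x/3.4+200-.35,y/3.4+100-.35); s=lambda x,y:("scene",x/4+240-.4,y/4+175-.4)
Z=.005
lamp=[((-.15,.05,Z),t(372,537)),((-.15,-.05,Z),t(504,554)),((.13,.05,Z),t(427,172)),((.13,-.05,Z),t(553,190)),
((-.15,.05,Z),s(497,137)),((-.15,-.05,Z),s(415,50)),((.13,.05,Z),s(143,353)),((.13,-.05,Z),s(60,245)),
("c",t(450,437)),("c",s(358,148))]
bat=[((.028,.015,.05),t(62,253)),((.028,-.015,.05),t(104,262)),((-.028,.015,.05),t(52,328)),((-.032,-.022,.0),t(107,342)),((.032,-.022,.0),t(121,262)),
((-.028,.015,.05),s(663,480)),((-.028,-.015,.05),s(625,440)),((.028,-.015,.05),s(550,490)),((.028,.015,.05),s(588,530)),((.032,.022,0),s(578,585)),((.032,-.022,.0),s(532,526)),((-.032,.022,0),s(666,520))]
def res(x,L):
    o=[]
    for p,(n,u,v) in L:
        if p=="c": p=(x[3],0,.007)
        o+=list(proj(n,place(x,p))[0]-[u,v])
    return o
for L,x0 in((lamp,[.5,.0,0,-.07]),(bat,[.5,.25,0])):
    a=least_squares(res,x0,args=(L,),loss="soft_l1"); print(np.round(a.x,4),np.round(res(a.x,L),1).reshape(-1,2).tolist())
    x=a.x
    if len(x)==4: print("seat lamp x",x[3]+.0395,"mouth",place(x,(x[3]+.0395-.082,0,.005)),"grip px",[proj(n,place(x,(.085,0,.176))) for n in("top","scene")])
E
```

```text
[ 0.5746 -0.0087 -0.143  -0.069 ] [[-0.8, -1.0], [-0.7, -0.2], [-0.9, -0.0], [-0.3, 0.3], [0.7, -0.7], [-2.4, -0.1], [0.1, -0.7], [-0.4, -0.5], [0.3, -0.3], [-0.1, -1.2]]
seat lamp x -0.029549814458933905 mouth [[0.46419274 0.00722817 0.005     ]] grip px [array([[344.8529648 , 155.07563155]]), array([[272.69117901, 191.5741743 ]])]
[ 0.6087  0.2796 -0.1442] [[-0.4, -0.8], [-0.9, -1.7], [-1.5, -1.0], [0.2, 1.3], [0.4, 0.7], [0.8, -2.5], [0.1, -2.6], [-0.7, -0.7], [-0.1, 0.0], [0.5, 0.8], [-2.1, 0.1], [0.1, 0.2]]
```

Run:
```python
from fit import *
import cv2
for R in (Rdown,Rdown2):
    for p in((.6087,.2796,.2),(.464,.0072,.2),(.546,-.005,.03),(.659,-.021,.28)):
        q=r.inverse_kinematics(p,R(-.144)); print(R.__name__,p,None if q is None else np.round(q))
```

```text
Rdown (0.6087, 0.2796, 0.2) [ 22.  33.  65.  -0.  82. -60.]
Rdown (0.464, 0.0072, 0.2) [ -4.   6. 101.  -0.  73. -85.]
Rdown (0.546, -0.005, 0.03) [ -4.  29.  97.  -0.  55. -86.]
Rdown (0.659, -0.021, 0.28) [ -5.  30.  60.  -0.  90. -87.]
Rdown2 (0.6087, 0.2796, 0.2) [ 22.  33.  65.  -0.  82. 120.]
Rdown2 (0.464, 0.0072, 0.2) [ -4.   6. 101.  -0.  73.  95.]
Rdown2 (0.546, -0.005, 0.03) [-4. 29. 97. -0. 55. 94.]
Rdown2 (0.659, -0.021, 0.28) [-5. 30. 60. -0. 90. 93.]
```

Run:
```python
from fit import *
import cv2,pickle
C={}
for n,p in(("d",(.45,.009,.24)),("b",(.58,.284,.2))):
    r.move_ptp(p,Rdown(-.144)); r.sleep(.3)
    c=r.get_calibration("wrist"); im=r.camera("wrist"); C[n]=c; cv2.imwrite(f"pics/w{n}.png",im)
    print(n,c["fovy"],np.round(c["pose"],3).tolist(),r.observe()["time"])
    x=[.5746,-.0087,-.143] if n=="d" else [.6087,.2796,-.144]
    P=[(-.15,.05,.005),(-.15,-.05,.005),(-.069,0,.007),(.003,0,.045)] if n=="d" else [(a*.028,b*.015,.05) for a in(1,-1) for b in(1,-1)]
    print(proj("wrist",place(x,P),c).round().tolist())
pickle.dump(C,open("C.pkl","wb"))
cv2.imwrite("pics/wdb.png",np.hstack([cv2.resize(cv2.imread(f"pics/w{n}.png"),(400,250)) for n in "db"]))
```

```text
d 65.70646984690485 [[0.144, 0.953, 0.266, 0.372], [0.99, -0.138, -0.039, 0.02], [-0.0, 0.269, -0.963, 0.419], [0.0, 0.0, 0.0, 1.0]] 2.425
[[356.0, 160.0], [282.0, 160.0], [319.0, 218.0], [319.0, 276.0]]
b 65.70646984690485 [[0.144, 0.953, 0.267, 0.502], [0.99, -0.139, -0.039, 0.294], [-0.0, 0.27, -0.963, 0.38], [0.0, 0.0, 0.0, 1.0]] 3.95
[[332.0, 240.0], [306.0, 240.0], [333.0, 192.0], [305.0, 193.0]]
```

View pics/wdb.png

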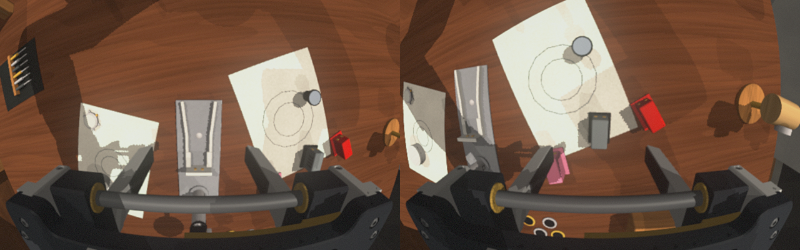

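Wrist views: dock centred near pixel (319,218) and battery near (318,215), both close to the prediction. Next, enlarged crops.

Run:
```python
import cv2,numpy as np
d=cv2.resize(cv2.imread("pics/wd.png")[148:288,262:376],None,fx=4,fy=4,interpolation=2)
b=cv2.resize(cv2.imread("pics/wb.png")[165:265,286:354],None,fx=5,fy=5,interpolation=2)
b=np.vstack([b,np.zeros((60,340,3),np.uint8)])
cv2.imwrite("pics/wcrop.png",np.hstack([d,b]))
```

```text
(no output)
```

View pics/wcrop.png

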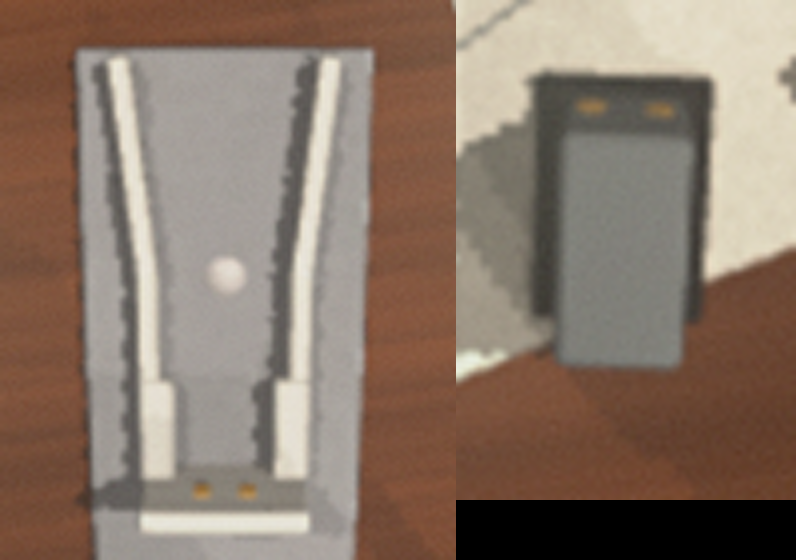

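Run:
```python
from fit import *
import pickle
C=pickle.load(open("C.pkl","rb"))
d=lambda x,y:(262+x/4-.4,148+y/4-.4); b=lambda x,y:(286+(x-456)/5-.4,165+y/5-.4)
S=-.03
D=[((-.15,-.05,.005),d(77,49)),((-.15,.05,.005),d(374,49)),((S-.0395,0,.0075),d(227,275)),((S-.005,-.0185,.0175),d(174,381)),((S-.005,.0185,.0175),d(276,381)),((S+.033,None,.045),d(225,513))]
B=[((-.028,-.015,.05),b(562,132)),((-.028,.015,.05),b(694,134)),((.028,-.015,.05),b(555,367)),((.028,.015,.05),b(684,369)),((-.032,-.022,.006),b(534,77)),((-.032,.022,.006),b(712,79)),]
def res(x,L,c):
    return np.concatenate([proj("wrist",place(x,[v or 0 for v in p]),c)[0]-uv for p,uv in L])
for L,x0,n in((D,[.57,-.01,-.14],"d"),(B,[.61,.28,-.14],"b")):
    a=least_squares(res,x0,args=(L,C[n]),loss="soft_l1"); print(np.round(a.x,4),res(a.x,L,C[n]).round(1).reshape(-1,2).tolist())
```

```text
[ 0.5739 -0.0104 -0.1452] [[0.1, -0.2], [-0.1, -0.1], [-0.4, 0.8], [-0.3, -0.2], [0.5, -0.2], [0.1, 0.0]]
[ 0.6071  0.2796 -0.1651] [[-1.1, -0.1], [-0.1, 0.0], [-0.1, 0.5], [0.3, 0.6], [0.3, -0.6], [0.5, -0.3]]
```

Run:
```python
from fit import *
L=[.5739,-.0104,-.1452]; R=Rdown(L[2])
def st(m):
    o=r.observe(); print(m,round(o["time"],2),o["position"].round(4),o["wrist_force"].round(1),round(o["finger_gap"]*94,1),round(o["finger_force"],1))
r.move_gripper(.75)
r.move_ptp([.6071,.2796,.10],Rdown(-.1651)); r.move_l([.6071,.2796,.022],v=.1); st("at")
r.move_gripper(0); st("grip")
r.move_l([.6071,.2796,.11],v=.15); st("lift")
m=place(L,(-.112,0,0))[0]
r.move_ptp([m[0],m[1],.10],R); r.sleep(.2); st("above")
r.move_l([m[0],m[1],.033],v=.1); r.sleep(.2); st("low")
import cv2; cv2.imwrite("pics/w2.png",cv2.resize(r.camera("wrist")[140:300,240:400],None,fx=3.5,fy=3.5,interpolation=2))
```

```text
at 5.95 [0.6075 0.2798 0.0228] [0.4 0.6 0.7] 70.7 0.0
grip 6.66 [0.6071 0.2796 0.022 ] [-0.5  0.   0.6] 29.6 29.9
lift 7.39 [0.6066 0.2794 0.1088] [ 0.8  0.2 -2.7] 29.8 29.9
above 8.78 [0.4635 0.0063 0.0999] [ 0.3  0.4 -2.7] 29.8 29.9
low 9.79 [0.4634 0.0058 0.0335] [-0.7 -0.1 -3.1] 30.1 29.9
```

View pics/w2.png

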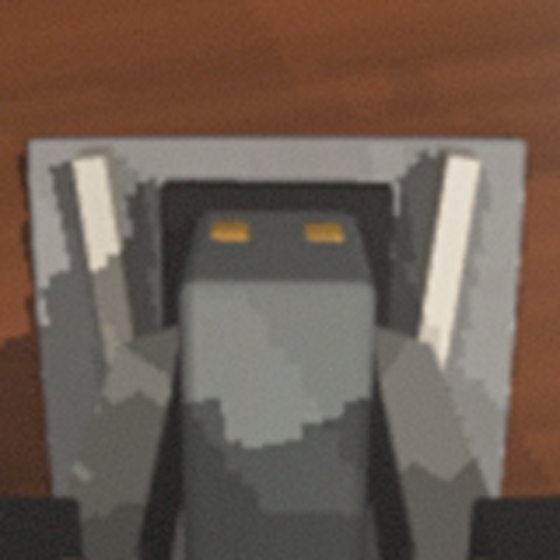

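The battery sits centred between the guides (foot centre at column 278, plate centre at 277 in the crop). I'll lower it and slide it in.

Run:
```python
from fit import *
L=[.5739,-.0104,-.1452]
def st(m):
    o=r.observe(); f=o["wrist_force"]; c,s=np.cos(L[2]),np.sin(L[2])
    lf=np.array([c*f[0]+s*f[1],-s*f[0]+c*f[1],f[2]]); d=o["position"][:2]-L[:2]
    print(m,round(o["time"],2),"lampxy",np.round([(c*d[0]+s*d[1])*1e3,(-s*d[0]+c*d[1])*1e3,o["position"][2]*1e3],1),lf.round(1),round(o["finger_gap"]*94,1)); return lf
z=.031
while z>.024:
    z-=.001; r.move_l([*place(L,(-.112,0,0))[0][:2],z],v=.03); r.sleep(.1)
    o=r.observe()["wrist_force"][2]
    if o>0.5: break
st(f"floor z={z}"); z+=.0005
for x in [-.1,-.09,-.08,-.075,-.07,-.065,-.06,-.055,-.05,-.045,-.04,-.036,-.033,-.031,-.03,-.029,-.028]:
    r.move_l([*place(L,(x,0,0))[0][:2],z],v=.04); r.sleep(.05); f=st(x)
    if abs(f[1])>12 or f[0]<-20 or abs(f[2])>20: print("stop");break
```

```text
floor z=0.025999999999999995 11.59 lampxy [-111.8    0.    26.9] [-5.9 -0.6 13.9] 29.7
-0.1 12.09 lampxy [-99.2   0.   27. ] [3.7 0.1 5.2] 30.1
-0.09 12.54 lampxy [-89.8   0.   26.9] [0.1 0.8 7.5] 30.1
-0.08 12.99 lampxy [-79.8   0.1  26.9] [ 0.3 -0.8  9.4] 29.9
-0.075 13.32 lampxy [-74.9   0.1  26.9] [-0.3  0.4  8.4] 29.9
-0.07 13.64 lampxy [-69.9   0.1  26.9] [-0.9  0.1  7.8] 30.0
-0.065 13.97 lampxy [-64.9   0.1  26.9] [0.1 0.  8.8] 29.6
-0.06 14.29 lampxy [-59.9   0.   26.9] [0.3 0.2 8.5] 29.3
-0.055 14.62 lampxy [-54.9   0.1  26.9] [-0.   0.4  7.8] 30.0
-0.05 14.94 lampxy [-49.9   0.1  26.9] [ 0.7 -0.3  7.9] 29.8
-0.045 15.27 lampxy [-44.9   0.1  26.9] [-0.2  0.1  8.2] 29.8
-0.04 15.59 lampxy [-39.8   0.1  26.9] [0.3 0.3 7.5] 29.8
-0.036 15.89 lampxy [-35.7   0.1  26.9] [1.4 0.6 6.2] 30.2
-0.033 16.19 lampxy [-32.6   0.   26.9] [1.7 0.4 6.2] 29.7
-0.031 16.49 lampxy [-31.1   0.   26.9] [-1.9  0.1  9. ] 29.8
-0.03 16.79 lampxy [-30.5   0.   26.9] [-4.9  0.8 11.3] 29.8
-0.029 17.09 lampxy [-29.6   0.   26.9] [-7.   0.3 12.6] 29.8
-0.028 17.39 lampxy [-28.9   0.   26.9] [-9.5 -0.7 14. ] 30.1
```

Run:
```python
from fit import *
import cv2
L=[.5739,-.0104,-.1452]; c,s=np.cos(L[2]),np.sin(L[2])
for x in [-.027,-.026,-.025,-.024,-.023]:
    r.move_l([*place(L,(x,0,0))[0][:2],.0275],v=.03); r.sleep(.15)
    o=r.observe(); f=o["wrist_force"]; d=o["position"][:2]-L[:2]; fx=c*f[0]+s*f[1]
    print(x,round(o["time"],2),round((c*d[0]+s*d[1])*1e3,1),round(fx,1),f[2].round(1))
    if fx<-22: break
im=r.camera("scene"); a=cv2.resize(im[175:245,290:375],None,fx=4.6,fy=4.6,interpolation=2)
w=r.camera("wrist"); b=cv2.resize(w[120:260,260:380],None,fx=3.2,fy=3.2,interpolation=2)
h=max(len(a),len(b)); p=lambda i:np.vstack([i,np.zeros((h-len(i),i.shape[1],3),np.uint8)])
cv2.imwrite("pics/home.png",np.hstack([p(a),p(b)]))
```

```text
-0.027 17.79 -28.8 -9.7 9.1
-0.026 18.19 -28.6 -16.4 15.0
-0.025 18.59 -28.4 -23.9 21.9
```

View pics/home.png

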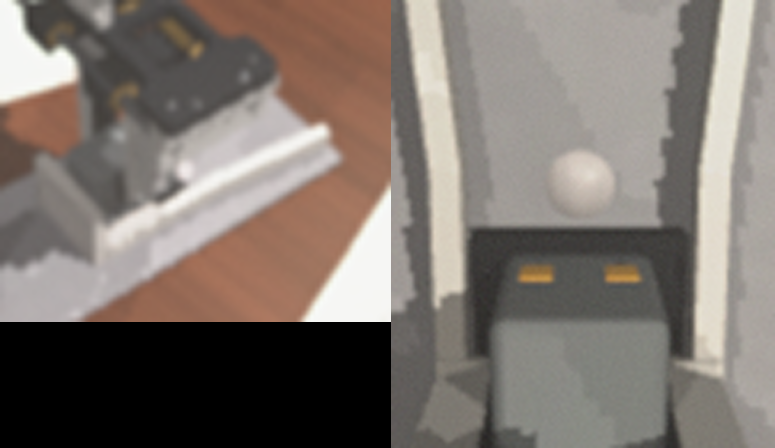

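The catch is up behind the battery: the bump is at crop (581,183), with a gap to the foot edge at row 228. The battery stalled against the stop. Next I release it, check the dock, and pinch the mast grip.

Run:
```python
from fit import *
import cv2
L=[.5739,-.0104,-.1452]
def st(m):
    o=r.observe(); print(m,round(o["time"],2),o["position"].round(4),o["wrist_force"].round(1),round(o["finger_gap"]*94,1),round(o["finger_force"],1))
r.move_l([*place(L,(-.0275,0,0))[0][:2],.0275],v=.03); st("relax")
r.move_gripper(.6); st("open")
p=r.observe()["position"]; r.move_l([p[0],p[1],.12],v=.1)
r.move_l([p[0],p[1],.26],v=.2); st("up")
r.sleep(.2); im=r.camera("wrist")
cv2.imwrite("pics/rel.png",cv2.resize(im[160:320,250:390],None,fx=3.7,fy=3.7,interpolation=2))
g=place(L,(.085,0,0))[0]
r.move_gripper(.8)
r.move_l([g[0],g[1],.26],v=.2); r.move_l([g[0],g[1],.145],v=.08); r.sleep(.2); st("at grip")
```

```text
relax 18.94 [ 0.5455 -0.0062  0.0271] [-7.5  1.   5.6] 29.6 30.0
open 19.55 [ 0.5467 -0.0064  0.0275] [ 0.6 -0.7 -0.4] 56.3 0.0
up 21.48 [ 0.5463 -0.0064  0.2585] [ 0.6 -0.2 -0.6] 56.1 0.0
at grip 24.73 [ 0.6581 -0.0227  0.1453] [-0.6 -0.4  0.8] 75.3 0.0
```

View pics/rel.png

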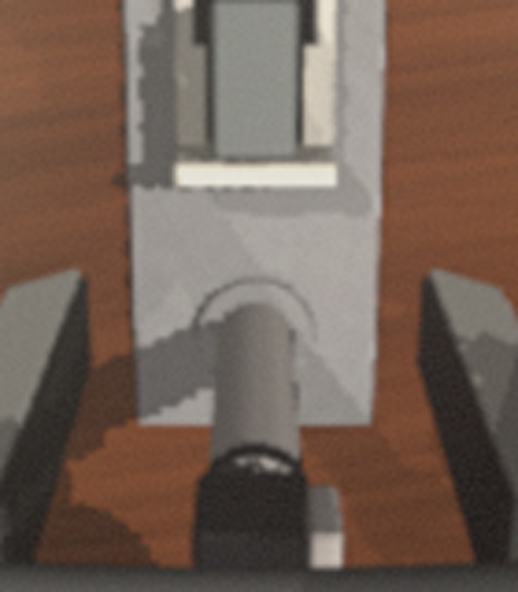

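The battery stayed in the dock, close against the end stop (crop row 160), and the gripper is clear of it. Now pinch and pull.

Run:
```python
from fit import *
L=[.5739,-.0104,-.1452]
def st(m):
    o=r.observe(); print(m,round(o["time"],2),o["position"].round(4),o["wrist_force"].round(1),round(o["finger_gap"]*94,1),round(o["finger_force"],1)); return o
g=place(L,(.085,0,0))[0]
r.move_gripper(0); r.sleep(.3); o=st("pinch")
if o["finger_gap"]*94<37:
    for z in [.15,.155,.165,.18,.195,.21,.225,.235,.24,.243,.245,.246,.247,.248,.249]:
        r.move_l([g[0],g[1],z],v=.05); r.sleep(.1); o=st(z)
        if o["wrist_force"][2]<-18 : break
```

```text
pinch 25.8 [ 0.658  -0.0231  0.1451] [-1.6 -4.6  1. ] 33.4 30.1
0.15 26.15 [ 0.6579 -0.0231  0.1495] [ 0.1 -4.7 -3.8] 33.4 30.1
0.155 26.5 [ 0.6579 -0.0231  0.1545] [ 0.6 -5.1 -3.8] 33.5 30.1
0.165 26.95 [ 0.6579 -0.0231  0.1645] [ 1.2 -5.1 -4.5] 33.6 30.1
0.18 27.5 [ 0.6579 -0.0231  0.1795] [ 1.1 -4.5 -2.7] 33.3 30.1
0.195 28.05 [ 0.6579 -0.0231  0.1945] [ 1.1 -5.1 -3.8] 34.0 30.1
0.21 28.6 [ 0.6579 -0.0231  0.2094] [ 0.9 -4.9 -4. ] 33.7 30.1
0.225 29.15 [ 0.6579 -0.0231  0.2244] [ 0.3 -4.9 -3.8] 33.7 30.1
0.235 29.6 [ 0.6579 -0.0231  0.2344] [ 1.1 -5.3 -3.4] 34.0 30.1
0.24 29.95 [ 0.6579 -0.0231  0.2394] [-0.3 -5.5 -2.8] 33.5 30.1
0.243 30.3 [ 0.6579 -0.0231  0.2424] [-0.5 -4.9 -2.4] 33.4 30.1
0.245 30.65 [ 0.6579 -0.0231  0.2444] [-0.8 -5.7 -3.4] 33.6 30.1
0.246 31.0 [ 0.6579 -0.0231  0.2451] [-0.5 -4.2 -4.2] 33.5 30.0
0.247 31.35 [ 0.6578 -0.0231  0.2452] [  2.3  -5.4 -10.6] 33.5 30.0
0.248 31.7 [ 0.6577 -0.0231  0.2452] [  3.7  -5.2 -15.8] 33.6 30.0
0.249 32.05 [ 0.6576 -0.0231  0.2453] [  5.9  -5.9 -21.5] 33.3 30.0
```

Run:
```python
from fit import *
import cv2
g=place([.5739,-.0104,-.1452],(.085,0,0))[0]
r.move_l([g[0],g[1],.2468],v=.03); r.sleep(.3); o=r.observe(); print(o["position"].round(4),o["wrist_force"].round(1),o["time"])
cv2.imwrite("pics/fin.png",cv2.resize(r.camera("scene")[110:310,190:450],None,fx=3,fy=3,interpolation=2))
```

```text
[ 0.6577 -0.0232  0.2453] [  1.6  -5.7 -10.9] 32.6
```

View pics/fin.png

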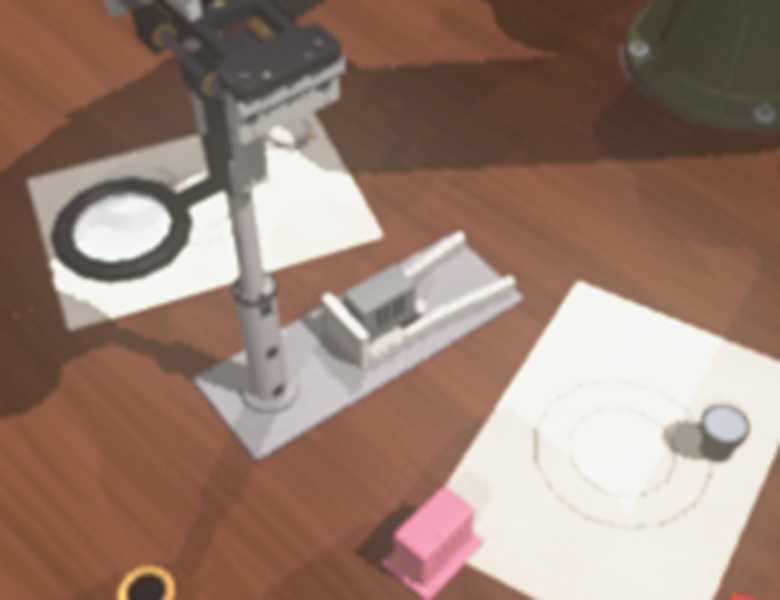

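The mast is fully extended in the pinch at (245,150), and the battery is seated at (380,300) with the catch bump visible behind it at (420,303).

```bash
python3 -c "
from rig import r
print(r.hand_in())"
```

```text
the job is handed in; nothing more can be done
None
```

The job is handed in at about 33 s of the 64 s allowed: the battery is home against the end stop, released, with the catch up behind it, and the gripper holds the mast at its second stop with the button squeezed in.

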